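Gauge the chew rolls and tip the thick ones into the treat canister

ROBOT

A 7-joint arm with a two-finger parallel gripper is mounted at the origin on the work surface. World frame = base frame: x ahead of the robot, y to its left, z up, the work surface at z = 0. Lengths are in mm, angles in rad, forces in N, time in s.
With the tool pointing down it reaches from about 425 to 875 mm from the base axis. Payload 8.4 kg.
Tool frame: the origin (TCP) lies at the very end of the fingers, on their centre line; the grasp point (between the pads) lies 19 mm behind it; z points along the fingers, y is the line along which they close (so a half turn about z gives the same grasp; the last joint's range is limited). The gripper opens to 87 mm and grips with 3 to 60 N. Pads are 19 mm wide; open, the fingers measure 117 mm over their backs; the gripper's body (75 mm by 190 mm) begins 51 mm behind the grasp point.
Start: joints at [1.042, 0.333, 0.04, 1.465, -0.013, 1.343, -0.059], TCP at [270.822, -590.862, 200.146] pointing down, gripper open.
Joint ranges: [-2.58, 2.58], [-0.38, 2.09], [-1.3, 1.39], [0.25, 2.4], [-1.5, 4.64], [0.08, 2.09], [-2.65, 2.65]. Speed limits (rad/s): [2.22, 2.22, 2.79, 2.79, 3.14, 3.14, 3.14].

INTERFACE

Orientations are given as a rotation vector (axis times angle).
In Python, from cell import * gives the robot as it stands.
- The arm moves only by the tool step_arm, never from a script. Its argument "deltas" is a list of rows, each a list of 7 numbers: the turn, a rotation vector about the tool's x, y, z in rad, then the shift along the tool's x, y, z in m, then the closure, from -1 (fully open) to 1 (shut). A call has 1 to 20 rows; each row shifts and turns the commanded pose from where the row before left it, along the tool's axes as they then stand; what a row does not reach is not made up. A row lasts 1/8 s, in which the tool goes at most 62.5 mm and 10.7 degrees, less where a joint would pass 70% of its speed; a pose out of reach is approached as far as the arm can. A call with a gripper value outside its range is refused whole. The fingers move at their own pace and stop on an object; "grip_force" is the grip in N (left out, the last holds). Time passes only in rows, so rows that do not move let the fingers close. It gives the time, the measured TCP pose, the force, the opening and the grip force at its end, in the units of the state.
- get_state(): the state, without advancing time (a new reading comes with each control period).
- snapshot(name): name is "side" or "top"; returns a dict with "image" (400x640x3 uint8, blue, green, red), "range_z" (400x640 float32, mm along the optical axis (not along the pixel's ray), 0 where there is no reading), "camera_matrix" (3x3 intrinsics, pixels), "eye" and "orientation" of the camera in the world. Camera axes: x right, y down, z forward; pixel columns grow to the right and rows downward; lengths in mm; the calibration is good to about 2 mm. A picture is of the moment at which its call begins.
- close_job(): hands the job in; it is judged then, once.
The state is a dict: "clock": time; "qpos": joint angles; "qd": joint speeds; "effort": joint torques, N m; "position": TCP position; "eef_rot": TCP orientation; "wrist_force": force on the tool from outside, world axes, zero at the start; "wrist_torque": the same for the moment, N m; "finger_gap": opening from 0.0 (shut) to 1.0 (fully open); "grasp_force": force on a finger pad.
Only numpy, scipy, OpenCV 4.12 (cv2) and the standard library are available. Lean on these libraries where they do the work, as an engineer would, in place of code of your own. Each camera call takes 0.05 s, during which the arm holds its last target. There are 200 camera calls.

TASK

Try the three tan chew rolls for size by standing one upright over each hole of the steel gauge deck, all three before tipping it: the thin ones must drop through into the wooden box, the thick ones stay standing on the deck. Then lift the deck by its black bar so that the chews left on it slide off into the open red canister, and lower it gently all the way back down. Do not disturb the other things on the bench.

Things in the scene. Friction and masses are not known exactly. Their poses are not given: they have to be found in the camera images.
- chew_a: hard tan chew roll, upright cylinder 50 mm tall, edges rounded 1 mm, standing on the bench; its diameter is either 36 mm (drops freely through a 40 mm bore) or 44 mm (does not go in), which one is not known beforehand: only the trial tells; 50 to 90 g; origin at the centre of its underside, z along its axis
- chew_b: hard tan chew roll, upright cylinder 50 mm tall, edges rounded 1 mm, standing on the bench; its diameter is either 36 mm (drops freely through a 40 mm bore) or 44 mm (does not go in), which one is not known beforehand: only the trial tells; 50 to 90 g; origin at the centre of its underside, z along its axis
- chew_c: hard tan chew roll, upright cylinder 50 mm tall, edges rounded 1 mm, standing on the bench; its diameter is either 36 mm (drops freely through a 40 mm bore) or 44 mm (does not go in), which one is not known beforehand: only the trial tells; 50 to 90 g; origin at the centre of its underside, z along its axis
- chew_a_mid (a point): middle of chew_a, on its axis 25 mm above its underside
- chew_b_mid (a point): middle of chew_b, on its axis 25 mm above its underside
- chew_c_mid (a point): middle of chew_c, on its axis 25 mm above its underside
- gauge: the gauge: fixed spruce box, 216 (x) x 146 (y) x 77 mm tall, inner floor 6 mm above the bench; its +x wall is only 40 mm high; the deck lies on it as a lid. Origin on the bench under the box's centre (and under the middle bore when the deck is down); its x runs along the row of bores, y towards the hinge and the red canister, z up
- deck (a joint): angle of the hinged steel deck, rad: 0 down on the box, grows as its bar is lifted, stop at 1.4. Deck 0.4 kg, 216 x 150 x 8 mm, 20 mm fences on its short (x) sides only; falls shut when let go. Chews standing on it topple and slide over the hinge edge into the canister when tipped to about 60 degrees
- deck_hinge (a point): middle of the deck's hinge line, at its underside along its +y edge, 75 mm from the bores' row (and from the gauge's origin) along y, 77 mm above the bench; the line runs along the gauge's x axis
- deck_bar (a point): middle of the deck's handle, a black round bar 10 mm thick and 90 mm long lying along the gauge's x axis, 200 mm from the hinge line towards -y, 45 mm clear of the deck's edge, a 10 mm rod at each end; 81 mm above the bench when down. Can be pinched from above across y and turns in the fingers, so the gripper can stay upright while tipping
- canister: red plastic treat canister, fixed to the gauge on its +y (hinge) side, its open lid standing up 115 mm along its far side: outside 232 (x) x 124 (y) x 72 mm high, walls 5 mm; origin on the bench under its centre, 141 mm from the gauge's origin along y, same axes
- bore0 (a point): centre of the mouth of bore 0, 40 mm diameter, through the 8 mm deck, on its top face (85 mm above the bench when down), 66 mm to -x of the middle one
- bore1 (a point): centre of the mouth of bore 1, 40 mm diameter, through the 8 mm deck, on its top face (85 mm above the bench when down), the middle one
- bore2 (a point): centre of the mouth of bore 2, 40 mm diameter, through the 8 mm deck, on its top face (85 mm above the bench when down), 66 mm to +x of the middle one
- bath_brush: blue silicone bath brush, 125 x 62 x 56 mm with a loop grip; origin under its centre; leave it alone
- shampoo: green bottle with a white cap, 60 mm diameter, 130 mm tall, standing; origin under its centre; leave it alone
- balm_tin: flat aluminium tin, 64 mm diameter, 35 mm tall; origin under its centre; leave it alone
- water_bowl: steel bowl, 140 mm across, 50 mm tall; origin under its centre; leave it alone
- clipper: black pet clipper lying on its side, 175 x 44 x 37 mm; origin under its centre; leave it alone
Mind the look-alikes: they are no part of the job. What is shaped like the chew_a but purple or turquoise is not meant. Leave any turquoise look-alike of the chew_b alone.

How it is judged (in metres and radians):
On the way, in this order (a step that is already met when the one before it is completed fails the run):
1. all three tried: the thin chew lies in the wooden box under the deck, each thick chew stands upright over a bore (within 10 mm), let go, on the deck lying down (x of chew_a_mid in the frame of gauge between -0.1 and 0.1 m and y of chew_a_mid in the frame of gauge between -0.07 and 0.07 m and z of chew_a_mid in the frame of gauge between 0.005 and 0.062 m and (horizontal distance between chew_b_mid and bore0 below 0.01 m or horizontal distance between chew_b_mid and bore1 below 0.01 m or horizontal distance between chew_b_mid and bore2 below 0.01 m) and z of chew_b_mid in the frame of bore1 between 0.019 and 0.032 m and angle between each of chew_b, chew_c's own z axis and vertical below 0.15 rad and contact force between each of chew_b, chew_c and the fingers below 0.3 N and (horizontal distance between chew_c_mid and bore0 below 0.01 m or horizontal distance between chew_c_mid and bore1 below 0.01 m or horizontal distance between chew_c_mid and bore2 below 0.01 m) and z of chew_c_mid in the frame of bore1 between 0.019 and 0.032 m and value of joint deck below 0.06 rad), for 0.2 s.
2. the deck is being tipped (beyond 0.15 rad) with the thick chews still on it (value of joint deck above 0.15 rad and z of chew_b_mid in the frame of bore1 between 0.005 and 0.06 m and y of chew_b_mid in the frame of bore1 between -0.085 and 0.085 m and x of chew_b_mid in the frame of bore1 between -0.11 and 0.11 m and z of chew_c_mid in the frame of bore1 between 0.005 and 0.06 m and y of chew_c_mid in the frame of bore1 between -0.085 and 0.085 m and x of chew_c_mid in the frame of bore1 between -0.11 and 0.11 m).
3. both thick chews have gone into the red canister (x of chew_b_mid in the frame of canister between -0.113 and 0.113 m and y of chew_b_mid in the frame of canister between -0.06 and 0.06 m and z of chew_b_mid in the frame of canister between 0.004 and 0.07 m and x of chew_c_mid in the frame of canister between -0.113 and 0.113 m and y of chew_c_mid in the frame of canister between -0.06 and 0.06 m and z of chew_c_mid in the frame of canister between 0.004 and 0.07 m), for 0.2 s.
At the end, for the whole second after the job is handed in: The thin chew lies in the wooden box below the deck, both thick chews lie inside the red canister below its rim, all at rest (under 0.03 m/s), and the deck is down (within 0.06 rad) (all of step 3 and x of chew_a_mid in the frame of gauge between -0.1 and 0.1 m and y of chew_a_mid in the frame of gauge between -0.07 and 0.07 m and z of chew_a_mid in the frame of gauge between 0.005 and 0.062 m and value of joint deck below 0.06 rad and linear speed of each of chew_a, chew_b, chew_c below 0.03 m/s); the robot touches nothing.
It fails at once if the deck is slammed down (faster than 3 rad/s) (velocity of joint deck below -3 rad/s).
It fails at once if another loose thing on the bench (brush, bottle, tin, bowl, clipper) is moved more than 30 mm (distance of any of bath_brush, shampoo, balm_tin, water_bowl, clipper from where it was at the start of the episode above 0.03 m).
It also fails if it takes over 72 s, if anything falls off the work surface, if the arm or the gripper's body presses on something with over 40 N, if the wrist force passes 120 N, or if a joint passes its speed limit or range.

## Working session

There is one attempt and no reset: what is moved stays moved. The work goes in short steps, Python scripts to look and compute and a tool call to move; the robot and the scene stay as the last step left them, time stands still between calls to the robot, and variables do not carry over. Pictures are saved under pics/ and viewed, at most 10 in all, crops included, and the job is handed in when it is done.

Besides the shell and the picture viewer there is one more tool, called after "Emit:" by a JSON object that holds its "op" and its "data". step_arm: Moves the arm, as the interface text tells. Its arguments: {"type":"object","properties":{"deltas":{"type":"array"},"grip_force":{"type":"number"}},"required":["deltas"]}

```bash
mkdir -p pics; ls
cat > h.py <<'E'
from cell import *
import numpy as np, cv2
from scipy.spatial.transform import Rotation as R
def cam(n):
    s=snapshot(n); o=np.array(s['orientation'],float)
    s['Rm']=o if o.shape==(3,3) else R.from_rotvec(o).as_matrix()
    return s
def cloud(s):
    K=np.array(s['camera_matrix']);z=s['range_z'];v,u=np.indices(z.shape)
    p=np.stack([(u-K[0,2])/K[0,0]*z,(v-K[1,2])/K[1,1]*z,z],-1)
    w=p@s['Rm'].T+np.array(s['eye']); w[z==0]=np.nan
    return w
E
python3 - <<'E'
from h import *
for n in('top','side'):
    s=cam(n);cv2.imwrite(f'pics/{n}0.png',s['image']);np.savez(f'{n}0.npz',im=s['image'],w=cloud(s));print(n,s['eye'],s['orientation'])
print(get_state())
E
```

```text
pics
top [ 401.96146432  -70.60881155 1108.03527481] [-2.12004837  2.18328825 -0.13543738]
side [-347.03045037  765.63832953 1037.94663997] [-1.00162415  2.33102774 -1.14761518]
{'clock': 0.1, 'qpos': array([ 1.04179761,  0.33382395,  0.0398673 ,  1.46618283, -0.01343809,
        1.34329352, -0.05851727]), 'qd': array([ 1.36168233e-03, -2.01011922e-03,  5.01003035e-05, -2.48991235e-03,
        3.25601377e-04, -3.52672511e-04,  3.16934320e-05]), 'effort': array([ 3.06831462e-03, -6.57810974e+01,  1.33914404e+00, -4.04707289e+01,
       -5.98625257e-02,  4.09708824e-02,  3.60575655e-05]), 'position': array([ 270.64830712, -590.47162622,  199.35866906]), 'eef_rot': array([-3.06797765e+00, -6.69589241e-01,  5.69401411e-04]), 'wrist_force': array([-0.4193776 ,  0.06364463,  0.20748063]), 'wrist_torque': array([-0.0151797 ,  0.02809825, -0.0146075 ]), 'grasp_force': 0.0, 'finger_gap': 0.9995984077966862}
```

View pics/top0.png

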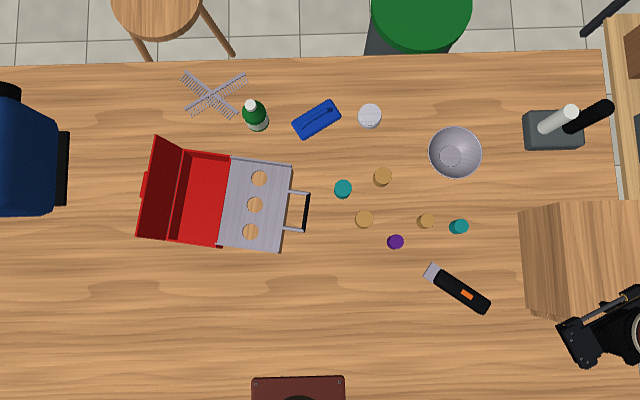

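View pics/side0.png

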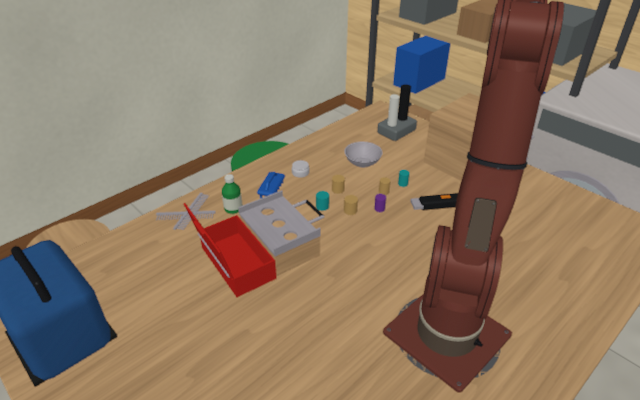

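The top view shows three tan rolls at (383,176), (364,219) and (427,221). The look-alikes are turquoise at (343,189) and (459,226), and purple at (395,242). The gauge's bores are at (260,178), (255,204) and (250,231), the bar is at (306,212), and the canister is to the left. The side view shows the same layout, with the arm clear of it.

```bash
cat >> h.py <<'E'
def ray(s,u,v,z):
    K=np.array(s['camera_matrix']);d=s['Rm']@np.array([(u-K[0,2])/K[0,0],(v-K[1,2])/K[1,1],1.]);e=np.array(s['eye'])
    return (e+d*(z-e[2])/d[2])[:2]
def blobs(mask,lo):
    n,l,st,c=cv2.connectedComponentsWithStats(mask.astype(np.uint8))
    return [(l==i,c[i],st[i,4]) for i in range(1,n) if st[i,4]>=lo]
E
python3 - <<'E'
from h import *
s=cam('top');im=s['image'];w=cloud(s);z=w[...,2]
hsv=cv2.cvtColor(im,cv2.COLOR_BGR2HSV)
print('bench z',np.nanmedian(z[290:340,100:300]))
roi=np.zeros(z.shape,bool);roi[150:260,325:475]=1
for m,c,a in blobs((z>40)&(z<60)&roi,30):
    P=w[m];(u,v),r=cv2.minEnclosingCircle(np.argwhere(m)[:,::-1].astype(np.float32))
    print('top',c.round(1),a,'hsv',np.median(hsv[m],0),'xyz',np.median(P[:,2]).round(1),'ray',ray(s,*c,50).round(1),'eqdiam',(2*np.sqrt(a/np.pi)*(s['eye'][2]-50)/s['camera_matrix'][0][0]).round(1))
roi[:]=0;roi[150:260,215:300]=1
deck=roi&(z>80)&(z<90)
P=w[deck];print('deck z',np.median(P[:,2]))
pl=cv2.minAreaRect(P[:,:2].astype(np.float32));print('deck rect',pl)
# holes by wood colour inside
hm=roi&(hsv[...,1]>70)&(hsv[...,0]<30)
for m,c,a in blobs(hm,60): print('hole',c.round(1),a,ray(s,*c,85).round(1), ray(s,*c,81).round(1))
roi[:]=0;roi[180:240,295:320]=1
bm=roi&(im.max(2)<60)
for m,c,a in blobs(bm,20):
    g=np.argwhere(m)[:,::-1].astype(np.float32);print('bar',c,a,ray(s,*c,86).round(1),np.nanmedian(w[m],0).round(1),cv2.minAreaRect(g))
x,y=330,150
cr=im[150:260,325:475];cv2.imwrite('pics/crop.png',cv2.resize(cr,None,fx=5,fy=5,interpolation=cv2.INTER_CUBIC))
E
```

```text
bench z 0.9258178702326632
top [450.3 170.3] 145 hsv [128.  22. 139.] xyz 48.9 ray [ 614.8 -397.8] eqdiam 33.7
top [382.7 175.4] 242 hsv [ 17. 139. 183.] xyz 50.6 ray [ 607.  -226.6] eqdiam 43.6
top [342.7 188. ] 232 hsv [ 90. 188. 140.] xyz 50.4 ray [ 577.9 -124.7] eqdiam 42.7
top [363.9 218.5] 245 hsv [ 17. 136. 186.] xyz 50.7 ray [ 499.3 -174.7] eqdiam 43.9
top [426.9 220.3] 170 hsv [ 17. 139. 184.] xyz 50.3 ray [ 490.1 -331.1] eqdiam 36.5
top [460.6 225.6] 175 hsv [ 90. 190. 138.] xyz 50.3 ray [ 474.6 -413.8] eqdiam 37.1
top [395.9 241.4] 168 hsv [138.  171.  132.5] xyz 50.5 ray [ 440.1 -251.4] eqdiam 36.3
deck z 85.85356590667169
deck rect ((535.1310424804688, 72.57612609863281), (192.93055725097656, 206.5009765625), 80.27046966552734)
hole [249.1 172. ] 1859 [618.7 104.6] [619.5 105.2]
hole [258.9 178. ] 190 [602.8  80.7] [603.6  81.3]
hole [292.3 210.9] 471 [519.5   0.8] [520.    1.1]
hole [254.5 204.5] 198 [537.9  92.1] [538.5  92.7]
hole [250.3 231.4] 202 [473.  102.9] [473.3 103.6]
hole [263.6 250. ] 1259 [427.6  71.4] [427.7  72. ]
bar [305.53146853 211.78321678] 143 [516.4 -31.1] [516.  -30.4  85.8] ((305.42193603515625, 212.2572021484375), (3.9534871578216553, 37.48209762573242), 8.746162414550781)
```

View pics/crop.png

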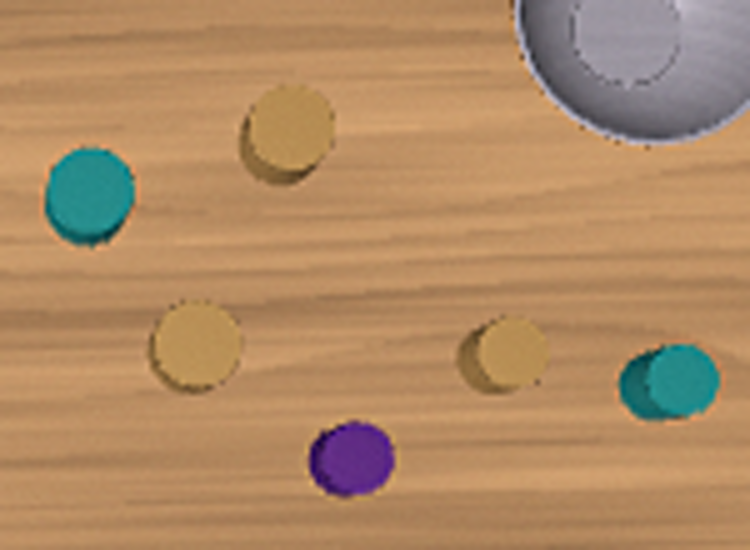

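The crop confirms the three tan rolls at (290,128), (195,345) and (513,352). The turquoise ones (90,190 and 683,378) and the purple one (355,458) are excluded by colour. I'll start with the tan roll at world (499,-175), which looks thick.

Emit:
{"op": "step_arm", "data": {"deltas": [[0,0,0.1495,0,0,0,-0.4],[0,0,0.1495,0,0,0,-0.4],[0,0,0.1495,0,0,0,-0.4],[0,0,0.1495,0,0,0,-0.4],[0,0,0,0.0141,-0.0408,0,-0.4],[0,0,0,0.0141,-0.0408,0,-0.4],[0,0,0,0.0141,-0.0408,0,-0.4],[0,0,0,0.0141,-0.0408,0,-0.4],[0,0,0,0.0141,-0.0408,0.01,-0.4],[0,0,0,0.0141,-0.0408,0.01,-0.4],[0,0,0,0.0141,-0.0408,0.01,-0.4],[0,0,0,0.0141,-0.0408,0.01,-0.4],[0,0,0,0.0141,-0.0408,0.02,-0.4],[0,0,0,0.0141,-0.0408,0.02,-0.4],[0,0,0,0.0141,-0.0408,0.02,-0.4],[0,0,0,0,0,0,-0.4]], "grip_force": 15}}

```text
clock: 2.15
position: [499.2, -170.2, 98.5]
eef_rot: [-3.129, 0.255, 0.004]
wrist_force: [-0.6, -0.6, 0.4]
finger_gap: 0.703
grasp_force: 0.0
```

```bash
cat >> h.py <<'E'
O=np.array([538.5,92.7]);a=np.arctan2(-22.3,130.3);GX=np.array([np.cos(a),np.sin(a)]);GY=np.array([-GX[1],GX[0]])
def g(p): d=np.array(p)[:2]-O; return np.array([d@GX,d@GY])
def st():
    s=get_state();Rm=R.from_rotvec(s['eef_rot']).as_matrix();p=s['position']
    print('t',round(s['clock'],2),'gauge XY',g(p).round(1),'z',p[2].round(1),'yaw err',np.round(np.arctan2(Rm[1,0],Rm[0,0])-a,4),'tilt',Rm[:2,2].round(4),'gap',round(s['finger_gap']*87,1),'grasp',round(float(s['grasp_force']),1),'F',s['wrist_force'].round(1))
E
python3 -c "
from h import *
st()
for c in [(607,-226.6),(499.3,-174.7),(490.1,-331.1),(603.6,81.3),(473.3,103.6),(516.4,-31.1)]: print(c,g(c).round(1))"
```

```text
t 2.15 gauge XY [   5.6 -265.8] z 98.5 yaw err 0.0071 tilt [-0.0024  0.0023] gap 61.2 grasp 0.0 F [-0.6 -0.6  0.4]
(607, -226.6) [ 121.4 -303.2]
(499.3, -174.7) [   6.5 -270.2]
(490.1, -331.1) [  23.8 -425.9]
(603.6, 81.3) [66.1 -0.3]
(473.3, 103.6) [-66.1  -0.3]
(516.4, -31.1) [  -0.9 -125.8]
```

Emit:
{"op": "step_arm", "data": {"deltas": [[0,0,0,0,0,0.02,-0.4],[0,0,0,0,0,0,-0.4],[0,0,0,0,0,0,-0.4]]}}

```text
clock: 2.52
position: [498.9, -175.1, 80.8]
eef_rot: [3.13, -0.265, 0.001]
wrist_force: [-0.5, 0.5, 0.5]
finger_gap: 0.698
grasp_force: 0.0
```

```bash
python3 -c "
from h import *
st()"
```

```text
t 2.52 gauge XY [   6.1 -270.6] z 80.8 yaw err 0.0003 tilt [ 0.0004 -0.0002] gap 60.8 grasp 0.0 F [-0.5  0.5  0.5]
```

Emit:
{"op": "step_arm", "data": {"deltas": [[0,0,0,0,0,0.025,-0.4],[0,0,0,0,0,0.025,-0.4],[0,0,0,0,0,0.02,-0.4],[0,0,0,0,0,0,-0.4],[0,0,0,0,0,0,1],[0,0,0,0,0,0,1],[0,0,0,0,0,0,1],[0,0,0,0,0,0,1],[0,0,0,0,0,-0.03,1],[0,0,0,0,0,-0.03,1],[0,0,0,0,0,-0.03,1],[0,0,0,0,0,-0.03,1],[0,0,0,0,0,-0.02,1]]}}

```text
clock: 4.15
position: [499.2, -174.3, 151.7]
eef_rot: [3.13, -0.264, 0.002]
wrist_force: [-0.3, 0.0, -1.3]
finger_gap: 0.487
grasp_force: 15.0
```

```bash
python3 -c "
from h import *
st()"
```

```text
t 4.15 gauge XY [   6.3 -269.8] z 151.7 yaw err 0.0013 tilt [ 0.0012 -0.0003] gap 42.4 grasp 15.0 F [-0.3  0.  -1.3]
```

Emit:
{"op": "step_arm", "data": {"deltas": [[0,0,0,-0.0104,-0.0386,0,1],[0,0,0,-0.0104,-0.0386,0,1],[0,0,0,-0.0104,-0.0386,0,1],[0,0,0,-0.0104,-0.0386,0,1],[0,0,0,-0.0104,-0.0386,0,1],[0,0,0,-0.0104,-0.0386,0,1],[0,0,0,-0.0101,-0.0386,0,1],[0,0,0,0,0,0.02,1],[0,0,0,0,0,0.02,1],[0,0,0,0,0,0.01,1],[0,0,0,0,0,0.005,1],[0,0,0,0,0,0,1],[0,0,0,0,0,0,1]]}}

```text
clock: 5.78
position: [473.0, 104.1, 95.6]
eef_rot: [-3.13, 0.264, -0.001]
wrist_force: [-0.1, -0.2, 0.4]
finger_gap: 0.488
grasp_force: 15.0
```

```bash
python3 -c "
from h import *
st()"
```

```text
t 5.78 gauge XY [-66.5   0.2] z 95.6 yaw err 0.001 tilt [0.0008 0.0001] gap 42.4 grasp 15.0 F [-0.1 -0.2  0.4]
```

Emit:
{"op": "step_arm", "data": {"deltas": [[0,0,0,0,0,0,-0.4],[0,0,0,0,0,0,-0.4],[0,0,0,0,0,0,-0.4],[0,0,0,0,0,-0.02,-0.4],[0,0,0,0,0,-0.03,-0.4],[0,0,0,0,0,-0.025,-0.4],[0,0,0,0.0235,0.0379,0,-0.4],[0,0,0,0.0235,0.0379,0,-0.4],[0,0,0,0.0235,0.0379,0,-0.4],[0,0,0,0.0235,0.0379,0,-0.4],[0,0,0,0.0235,0.0379,0,-0.4],[0,0,0,0.0235,0.0379,0.02,-0.4],[0,0,0,0.0235,0.0379,0.03,-0.4],[0,0,0,0.0235,0.0379,0.04,-0.4],[0,0,0,0,0,0,-0.4],[0,0,0,0,0,0,-0.4]]}}

```text
clock: 7.78
position: [607.3, -225.6, 80.0]
eef_rot: [-3.13, 0.264, 0.001]
wrist_force: [0.7, -0.2, 0.9]
finger_gap: 0.698
grasp_force: 0.0
```

```bash
cat >> h.py <<'E'
def tans(s,zl,zh,roi):
    w=cloud(s);z=w[...,2];hsv=cv2.cvtColor(s['image'],cv2.COLOR_BGR2HSV)
    m=(z>zl)&(z<zh)&(hsv[...,1]>100)&(hsv[...,0]<25);k=np.zeros_like(m);k[roi]=1
    for b,c,n in blobs(m&k,60):
        h=np.nanmedian(w[b][:,2]);print('tan',c.round(1),n,'z',h.round(1),'gauge',g(ray(s,*c,h)).round(1))
E
python3 -c "
from h import *
st();s=cam('top')
tans(s,125,145,np.s_[140:270,215:310]);tans(s,40,60,np.s_[150:260,325:475])"
```

```text
t 7.78 gauge XY [ 121.5 -302.1] z 80.0 yaw err 0.0015 tilt [-0.0003  0.0009] gap 60.7 grasp 0.0 F [ 0.7 -0.2  0.9]
tan [245.8 229.9] 290 z 135.8 gauge [-66.4   0.6]
```

Emit:
{"op": "step_arm", "data": {"deltas": [[0,0,0,0,0,0.025,-0.4],[0,0,0,0,0,0.025,-0.4],[0,0,0,0,0,0.02,-0.4],[0,0,0,0,0,0,-0.4],[0,0,0,0,0,0,1],[0,0,0,0,0,0,1],[0,0,0,0,0,0,1],[0,0,0,0,0,0,1],[0,0,0,0,0,-0.03,1],[0,0,0,0,0,-0.03,1],[0,0,0,0,0,-0.03,1],[0,0,0,0,0,-0.03,1],[0,0,0,-0.006,-0.0379,-0.025,1],[0,0,0,-0.0071,-0.0379,0,1],[0,0,0,-0.0071,-0.0379,0,1],[0,0,0,-0.007,-0.0379,0,1],[0,0,0,-0.007,-0.0379,0,1],[0,0,0,-0.007,-0.0379,0,1],[0,0,0,-0.007,-0.0379,0,1],[0,0,0,-0.007,-0.0379,0,1]]}}

```text
clock: 10.32
position: [603.2, 83.1, 155.1]
eef_rot: [3.13, -0.264, -0.0]
wrist_force: [0.1, 0.2, -0.8]
finger_gap: 0.488
grasp_force: 15.0
```

Emit:
{"op": "step_arm", "data": {"deltas": [[0,0,0,0,0,0.025,1],[0,0,0,0,0,0.02,1],[0,0,0,0,0,0.01,1],[0,0,0,0,0,0.005,1],[0,0,0,0,0,0,1],[0,0,0,0,0,0,1]]}}

```text
clock: 11.08
position: [604.0, 81.3, 95.8]
eef_rot: [3.13, -0.265, 0.001]
wrist_force: [-1.9, -1.3, 4.4]
finger_gap: 0.49
grasp_force: 15.0
```

```bash
python3 -c "
from h import *
st()"
```

```text
t 11.07 gauge XY [66.5 -0.2] z 95.8 yaw err 0.0004 tilt [ 0.0008 -0.0002] gap 42.6 grasp 15.0 F [-1.9 -1.3  4.4]
```

Emit:
{"op": "step_arm", "data": {"deltas": [[0,0,0,0,0,0,-0.4],[0,0,0,0,0,0,-0.4],[0,0,0,0,0,0,-0.4],[0,0,0,0,0,-0.02,-0.4],[0,0,0,0,0,-0.03,-0.4],[0,0,0,0,0,-0.025,-0.4],[0,0,0,-0.0042,0.0426,0,-0.25],[0,0,0,-0.0042,0.0426,0,-0.25],[0,0,0,-0.0042,0.0426,0,-0.25],[0,0,0,-0.0042,0.0426,0,-0.25],[0,0,0,-0.0043,0.0426,0,-0.25],[0,0,0,-0.0043,0.0426,0,-0.25],[0,0,0,-0.0043,0.0426,0,-0.25],[0,0,0,-0.0043,0.0426,0.02,-0.25],[0,0,0,-0.0042,0.0426,0.03,-0.25],[0,0,0,-0.0042,0.0425,0.04,-0.25],[0,0,0,0,0,0,-0.25],[0,0,0,0,0,0,-0.25]]}}

```text
clock: 13.32
position: [491.4, -330.4, 81.4]
eef_rot: [-3.13, 0.264, -0.002]
wrist_force: [0.0, 0.6, 0.3]
finger_gap: 0.622
grasp_force: 0.0
```

```bash
python3 -c "
from h import *
st();s=cam('top')
tans(s,125,145,np.s_[140:270,215:310]);tans(s,40,60,np.s_[150:260,325:475])"
```

```text
t 13.32 gauge XY [  25. -425.] z 81.4 yaw err 0.0015 tilt [0.0014 0.0001] gap 54.1 grasp 0.0 F [0.  0.6 0.3]
tan [255.2 173.9] 281 z 135.6 gauge [65.4  0.2]
tan [245.8 230. ] 290 z 135.9 gauge [-66.5   0.6]
```

Emit:
{"op": "step_arm", "data": {"deltas": [[0,0,0,0,0,0.025,-0.25],[0,0,0,0,0,0.025,-0.25],[0,0,0,0,0,0.02,-0.25],[0,0,0,0,0,0,-0.25],[0,0,0,0,0,0,1],[0,0,0,0,0,0,1],[0,0,0,0,0,0,1],[0,0,0,0,0,0,1],[0,0,0,0,0,-0.03,1],[0,0,0,0,0,-0.03,1],[0,0,0,0,0,-0.03,1],[0,0,0,0,0,-0.03,1],[0,0,0,0,-0.0425,-0.03,1],[0,0,0,-0.0034,-0.0425,-0.02,1],[0,0,0,-0.0034,-0.0425,0,1],[0,0,0,-0.0034,-0.0425,0,1],[0,0,0,-0.0034,-0.0425,0,1],[0,0,0,-0.0034,-0.0425,0,1],[0,0,0,-0.0034,-0.0425,0,1],[0,0,0,-0.0034,-0.0425,0,1]]}}

```text
clock: 15.88
position: [523.7, 9.6, 180.2]
eef_rot: [3.13, -0.264, -0.0]
wrist_force: [0.7, -0.6, 0.3]
finger_gap: 0.398
grasp_force: 15.0
```

Emit:
{"op": "step_arm", "data": {"deltas": [[0,0,0,0,-0.0425,0,1],[0,0,0,0,-0.043,0,1],[0,0,0,0,0,0.02,1],[0,0,0,0,0,0.03,1],[0,0,0,0,0,0.02,1],[0,0,0,0,0,0.003,1],[0,0,0,0,0,0,1],[0,0,0,0,0,0,1]]}}

```text
clock: 16.88
position: [538.9, 92.7, 108.3]
eef_rot: [-3.13, 0.264, -0.003]
wrist_force: [-0.2, -0.4, 0.4]
finger_gap: 0.395
grasp_force: 15.0
```

```bash
python3 -c "
from h import *
st()"
```

```text
t 16.88 gauge XY [0.4 0.1] z 108.3 yaw err 0.0011 tilt [0.0017 0.0002] gap 34.4 grasp 15.0 F [-0.2 -0.4  0.4]
```

Emit:
{"op": "step_arm", "data": {"deltas": [[0,0,0,-0.0003,0.0003,0.008,1],[0,0,0,0,0,0.004,1],[0,0,0,0,0,0.003,1],[0,0,0,0,0,0.003,1],[0,0,0,0,0,0,1]]}}

```text
clock: 17.5
position: [537.8, 92.3, 88.9]
eef_rot: [3.13, -0.264, -0.001]
wrist_force: [-0.2, 0.3, -0.4]
finger_gap: 0.398
grasp_force: 15.0
```

```bash
python3 -c "
from h import *
st()"
```

```text
t 17.5 gauge XY [-0.7 -0.5] z 88.9 yaw err 0.0012 tilt [-0.0004  0.    ] gap 34.6 grasp 15.0 F [-0.2  0.3 -0.4]
```

Emit:
{"op": "step_arm", "data": {"deltas": [[0,0,0,0,0,0,-0.25],[0,0,0,0,0,0,-0.25],[0,0,0,0,0,0,-0.25],[0,0,0,0,0,-0.025,-0.25],[0,0,0,0,0,-0.03,-0.25],[0,0,0,0,0,-0.025,-0.25],[0,0,0,0,0.0415,0,0],[0,0,0,0,0.0415,0,0],[0,0,0,0,0.042,0,0],[0,0,0,0,0,0,0],[0,0,0,0,0,0,0]]}}

```text
clock: 18.88
position: [517.1, -30.3, 169.3]
eef_rot: [-3.13, 0.264, -0.0]
wrist_force: [0.1, 0.1, -0.9]
finger_gap: 0.499
grasp_force: 0.0
```

```bash
python3 -c "
from h import *
st();s=cam('top');t=cam('side')
cv2.imwrite('pics/d.png',np.hstack([cv2.resize(s['image'][140:270,190:320],(400,400)),cv2.resize(t['image'][170:280,210:340],(400,400))]))
tans(s,125,145,np.s_[140:270,215:310]);tans(t,120,150,np.s_[:,:])"
```

```text
t 18.88 gauge XY [  -0.4 -124.9] z 169.3 yaw err 0.0013 tilt [0.0003 0.0004] gap 43.4 grasp 0.0 F [ 0.1  0.1 -0.9]
tan [244.1 230.4] 234 z 135.6 gauge [-67.9   4.2]
tan [443.1 136.6] 233 z 135.3 gauge [  22.  -677.3]
tan [265.7 199.7] 147 z 132.7 gauge [58.5  5.9]
tan [288.7 224.3] 167 z 132.9 gauge [-73.5   6.5]
tan [216.5 253. ] 66 z 134.4 gauge [-67.4 219.8]
tan [450.4 315.5] 540 z 135.6 gauge [-546.7 -132.4]
```

View pics/d.png

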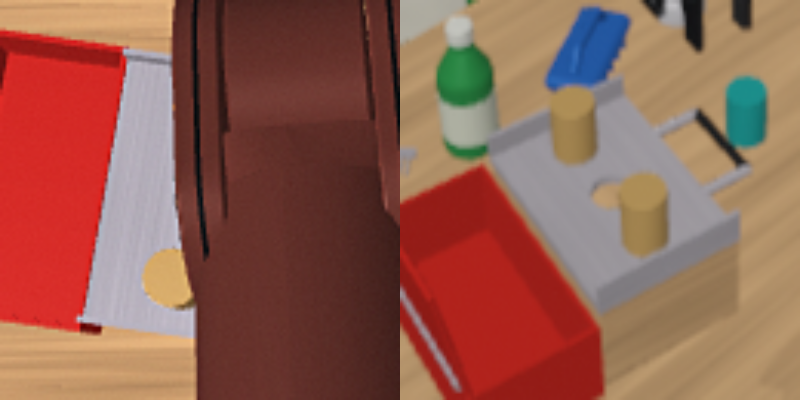

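The picture shows both thick rolls standing over the outer bores, at (573,125) and (643,215) in the right half. The middle bore (608,193) is empty, so the thin roll dropped into the box. Next I'll pinch the bar.

Emit:
{"op": "step_arm", "data": {"deltas": [[0,0,0,0,0,0.035,0],[0,0,0,0,0,0.035,0],[0,0,0,0,0,0.025,0],[0,0,0,0,0,0.01,0],[0,0,0,0,0,0,0],[0,0,0,0,0,0,1],[0,0,0,0,0,0,1],[0,0,0,0,0,0,1],[0,0,0,0,0,0,1]], "grip_force": 30}}

```text
clock: 20.1
position: [517.1, -31.0, 64.4]
eef_rot: [3.13, -0.264, 0.001]
wrist_force: [-0.3, -0.0, -0.0]
finger_gap: 0.13
grasp_force: 0.0
```

```bash
python3 -c "
from h import *
st()
th=np.linspace(0,1.2,21);Y=75-200*np.cos(th)+4*np.sin(th);Z=77+200*np.sin(th)+4*np.cos(th)
print((np.c_[-np.diff(Y),-np.diff(Z)]/1000).round(4).tolist())"
```

```text
t 20.1 gauge XY [  -0.3 -125.5] z 64.4 yaw err 0.0011 tilt [ 0.0004 -0.0001] gap 11.3 grasp 0.0 F [-0.3 -0.  -0. ]
[[-0.0006, -0.012], [-0.0013, -0.0119], [-0.002, -0.0118], [-0.0027, -0.0117], [-0.0034, -0.0115], [-0.0041, -0.0113], [-0.0048, -0.011], [-0.0054, -0.0107], [-0.0061, -0.0104], [-0.0067, -0.01], [-0.0073, -0.0096], [-0.0078, -0.0091], [-0.0084, -0.0086], [-0.0089, -0.0081], [-0.0093, -0.0076], [-0.0098, -0.007], [-0.0102, -0.0064], [-0.0105, -0.0058], [-0.0109, -0.0051], [-0.0111, -0.0045]]
```

Emit:
{"op": "step_arm", "data": {"deltas": [[0,0,0,0,0,0,1],[0,0,0,0,0,0,1],[0,0,0,0,0,0,1],[0,0,0,0,-0.0006,-0.012,1],[0,0,0,0,-0.0013,-0.0119,1],[0,0,0,0,-0.002,-0.0118,1],[0,0,0,0,-0.0027,-0.0117,1],[0,0,0,0,0,0,1]]}}

```text
clock: 21.1
position: [518.9, -24.0, 112.8]
eef_rot: [-3.13, 0.263, -0.003]
wrist_force: [-0.2, -0.5, 0.6]
finger_gap: 0.007
grasp_force: 0.0
```

```bash
python3 -c "
from h import *
st()"
```

```text
t 21.1 gauge XY [   0.4 -118.3] z 112.8 yaw err 0.0017 tilt [ 0.0021 -0.0001] gap 0.6 grasp 0.0 F [-0.2 -0.5  0.6]
```

```bash
python3 -c "
from h import *
st();s=cam('top');t=cam('side')
cv2.imwrite('pics/e.png',np.hstack([cv2.resize(s['image'][140:270,190:320],(400,400)),cv2.resize(t['image'][140:270,220:350],(400,400),interpolation=cv2.INTER_CUBIC)]))"
```

```text
t 21.1 gauge XY [   0.4 -118.3] z 112.8 yaw err 0.0017 tilt [ 0.0021 -0.0001] gap 0.6 grasp 0.0 F [-0.2 -0.5  0.6]
```

View pics/e.png

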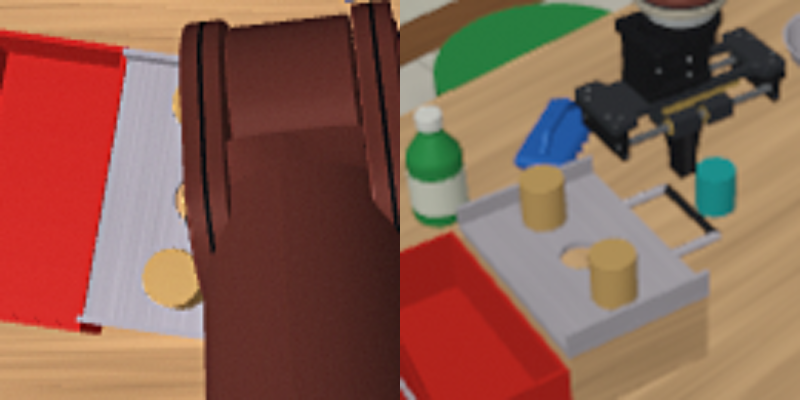

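The deck is still down and both chews are standing at (540,198) and (612,272), so the fingers closed without keeping the bar. I'll retry and check the grip before lifting.

Emit:
{"op": "step_arm", "data": {"deltas": [[0,0,0,0,0.0066,0,0],[0,0,0,0,0,0,0],[0,0,0,0,0,0.025,0],[0,0,0,0,0,0.025,0],[0,0,0,0,0,0,0],[0,0,0,0,0,0,1],[0,0,0,0,0,0,1],[0,0,0,0,0,0,1],[0,0,0,0,0,0,1],[0,0,0,0,0,0,1],[0,0,0,0,0,0,1]]}}

```text
clock: 22.58
position: [517.6, -32.1, 63.4]
eef_rot: [3.129, -0.265, 0.002]
wrist_force: [-6.0, -5.0, 18.7]
finger_gap: 0.017
grasp_force: 10.5
```

```bash
python3 -c "
from h import *
st();t=cam('side')
cv2.imwrite('pics/f.png',cv2.resize(t['image'][150:250,240:350],(660,600),interpolation=cv2.INTER_CUBIC))"
```

```text
t 22.57 gauge XY [   0.4 -126.6] z 63.4 yaw err 0.0003 tilt [ 0.0012 -0.0016] gap 1.5 grasp 10.5 F [-6.  -5.  18.7]
```

View pics/f.png

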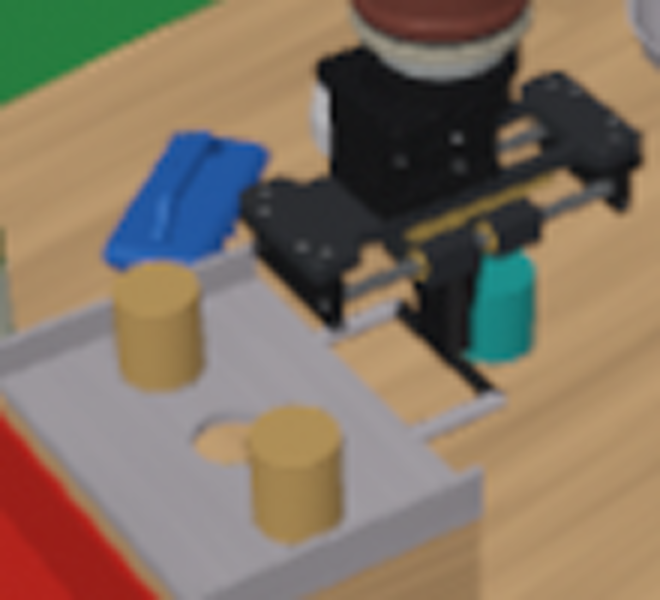

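The picture shows the fingertips ending at about the bar's line, near (455,345), with 18.7 N pushing the tool up. I'll use the depth to see where the tips and the bar are.

```bash
python3 -c "
from h import *
s=cam('side');w=cloud(s)
for v in range(192,219,2):
    print(v,[(u,*g(w[v,u]).round().astype(int).tolist(),int(w[v,u,2]),int(s['image'][v,u].max())) for u in range(308,326,2) if np.isfinite(w[v,u,2])])
"
```

```text
192 [(308, -25, -89, 173, 105), (310, -29, -93, 174, 106), (312, -34, -96, 176, 47), (314, -38, -101, 176, 42), (316, -35, -109, 171, 40), (318, -40, -113, 172, 40), (320, -11, -139, 143, 74), (322, -36, -129, 163, 69), (324, -38, -135, 162, 80)]
194 [(308, -31, -85, 171, 91), (310, -34, -90, 171, 105), (312, -38, -94, 172, 40), (314, -39, -100, 170, 40), (316, -38, -107, 166, 41), (318, -35, -117, 160, 37), (320, -6, -142, 131, 104), (322, 79, -207, 49, 143), (324, 74, -212, 50, 143)]
196 [(308, -35, -82, 168, 97), (310, -34, -89, 164, 105), (312, -39, -93, 166, 38), (314, -41, -99, 164, 37), (316, -33, -110, 155, 33), (318, -12, -131, 132, 21), (320, 75, -197, 48, 119), (322, 71, -202, 48, 143), (324, 66, -207, 49, 143)]
198 [(308, 141, -192, 0, 153), (310, 2, -112, 124, 20), (312, -14, -109, 135, 24), (314, -13, -117, 131, 25), (316, -11, -125, 127, 31), (318, -14, -130, 126, 27), (320, 62, -188, 52, 139), (322, 63, -196, 48, 142), (324, 57, -200, 49, 138)]
200 [(308, 131, -186, 0, 123), (310, 1, -112, 117, 20), (312, -11, -111, 126, 21), (314, -11, -118, 122, 26), (316, -9, -126,
[... 1561 characters left out ...]
, -3, 181), (310, 68, -153, -2, 182), (312, 65, -159, -2, 183), (314, 59, -162, 0, 185), (316, 58, -170, -3, 182), (318, -29, -120, 80, 116), (320, -32, -125, 80, 32), (322, -41, -126, 85, 122), (324, 43, -191, -3, 174)]
216 [(308, 61, -141, 0, 184), (310, 60, -148, -2, 186), (312, 55, -152, -1, 184), (314, 54, -159, -4, 182), (316, 48, -163, -1, 182), (318, 46, -170, -3, 173), (320, -41, -119, 81, 144), (322, -46, -123, 83, 162), (324, -50, -127, 83, 169)]
218 [(308, 52, -135, 0, 184), (310, 46, -139, 2, 182), (312, 47, -147, -1, 182), (314, 41, -151, 0, 172), (316, -47, -101, 85, 163), (318, -51, -106, 86, 160), (320, -49, -114, 81, 149), (322, -53, -118, 82, 159), (324, 24, -178, 0, 172)]
```

The depth puts the fingertips at z ≈ 85, on top of the bar, while the reported TCP z is 63. The fingers therefore end about 21 mm higher than reported, so I'll back off, open and go about 20 mm deeper.

Emit:
{"op": "step_arm", "data": {"deltas": [[0,0,0,0,0,-0.03,1],[0,0,0,0,0,0,0],[0,0,0,0,0,0,0],[0,0,0,0,0,0,0],[0,0,0,0,0,0,0],[0,0,0,0,0,0,0]]}}

```text
clock: 23.42
position: [516.8, -30.8, 91.2]
eef_rot: [-3.13, 0.264, 0.001]
wrist_force: [-0.4, -0.3, -0.4]
finger_gap: 0.459
grasp_force: 0.0
```

Emit:
{"op": "step_arm", "data": {"deltas": [[0,0,0,0,0,0.015,0],[0,0,0,0,0,0.015,0],[0,0,0,0,0,0.01,0],[0,0,0,0,0,0.008,0],[0,0,0,0,0,0,0],[0,0,0,0,0,0,1],[0,0,0,0,0,0,1],[0,0,0,0,0,0,1],[0,0,0,0,0,0,1],[0,0,0,0,0,0,1],[0,0,0,0,0,0,1]]}}

```text
clock: 24.8
position: [516.8, -32.3, 43.7]
eef_rot: [3.129, -0.265, -0.0]
wrist_force: [-0.4, -5.4, 3.0]
finger_gap: 0.105
grasp_force: 30.0
```

```bash
python3 -c "
from h import *
st()"
```

```text
t 24.8 gauge XY [  -0.3 -126.9] z 43.7 yaw err 0.0002 tilt [-0.0002 -0.0014] gap 9.1 grasp 30.0 F [-0.4 -5.4  3. ]
```

Emit:
{"op": "step_arm", "data": {"deltas": [[0,0,0,0,-0.0006,-0.012,1],[0,0,0,0,-0.0013,-0.0119,1],[0,0,0,0,-0.002,-0.0118,1],[0,0,0,0,-0.0027,-0.0117,1],[0,0,0,0,-0.0034,-0.0115,1],[0,0,0,0,-0.0041,-0.0113,1],[0,0,0,0,0,0,1]]}}

```text
clock: 25.68
position: [519.2, -18.6, 114.4]
eef_rot: [3.128, -0.265, 0.0]
wrist_force: [-0.4, -6.6, -0.6]
finger_gap: 0.102
grasp_force: 30.0
```

```bash
python3 -c "
from h import *
st();t=cam('side')
cv2.imwrite('pics/g.png',cv2.resize(t['image'][130:280,200:360],(640,600),interpolation=cv2.INTER_CUBIC))"
```

```text
t 25.68 gauge XY [  -0.3 -113. ] z 114.4 yaw err 0.0002 tilt [ 0.     -0.0022] gap 8.9 grasp 30.0 F [-0.4 -6.6 -0.6]
```

View pics/g.png

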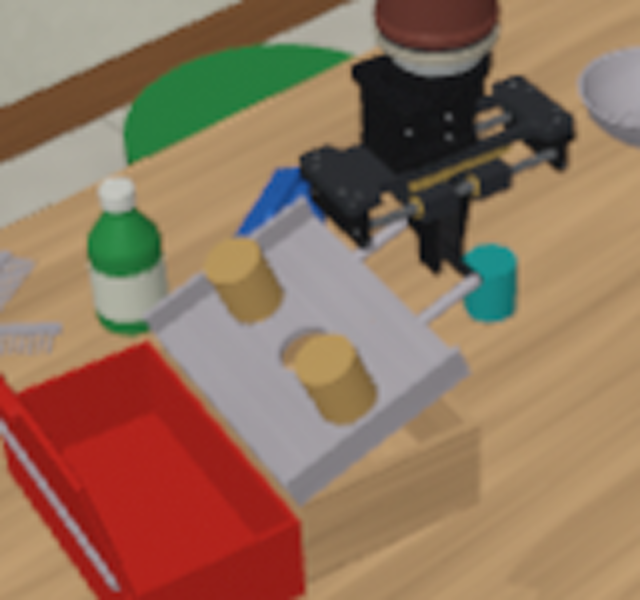

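The deck is tilting with both chews still on it, at (245,280) and (335,380). I'll continue along the arc.

Emit:
{"op": "step_arm", "data": {"deltas": [[0,0,0,0,-0.0042,-0.011,1],[0,0,0,0,-0.0054,-0.0107,1],[0,0,0,0,-0.0061,-0.0104,1],[0,0,0,0,-0.0067,-0.01,1],[0,0,0,0,-0.0073,-0.0096,1],[0,0,0,0,-0.0078,-0.0091,1],[0,0,0,0,-0.0084,-0.0086,1],[0,0,0,0,-0.0089,-0.0081,1],[0,0,0,0,-0.0093,-0.0076,1],[0,0,0,0,-0.0098,-0.007,1],[0,0,0,0,-0.0102,-0.0064,1],[0,0,0,0,-0.0105,-0.0058,1],[0,0,0,0,0,0,1],[0,0,0,0,0,0,1]]}}

```text
clock: 27.48
position: [535.4, 74.8, 219.9]
eef_rot: [3.128, -0.266, 0.003]
wrist_force: [-4.9, -7.0, 12.8]
finger_gap: 0.107
grasp_force: 30.0
```

```bash
python3 -c "
from h import *
st();t=cam('side')
cv2.imwrite('pics/h.png',cv2.resize(t['image'][100:300,180:380],(600,600),interpolation=cv2.INTER_CUBIC))"
```

```text
t 27.48 gauge XY [ -0.  -18.2] z 219.9 yaw err 0.0 tilt [ 0.0014 -0.0022] gap 9.3 grasp 30.0 F [-4.9 -7.  12.8]
```

View pics/h.png

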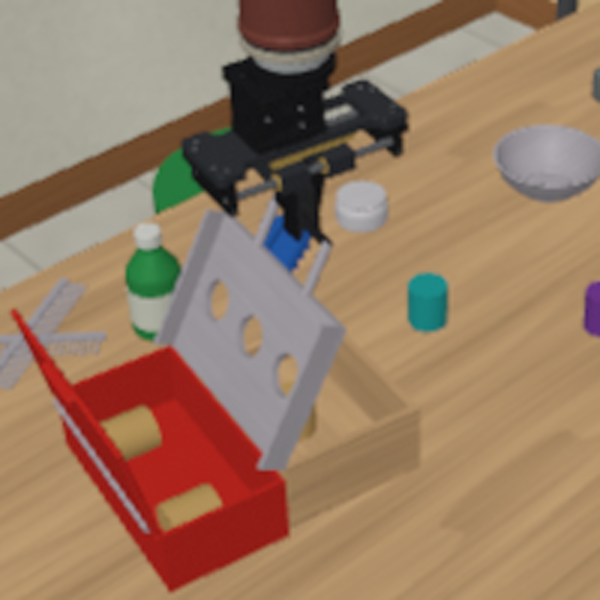

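Both thick rolls lie in the canister, at (133,430) and (190,507), and the thin one shows in the box at (310,420). I'll lower the deck by reversing the arc.

Emit:
{"op": "step_arm", "data": {"deltas": [[0,0,0,0,0.0105,0.0058,1],[0,0,0,0,0.0102,0.0064,1],[0,0,0,0,0.0098,0.007,1],[0,0,0,0,0.0093,0.0076,1],[0,0,0,0,0.0089,0.0081,1],[0,0,0,0,0.0084,0.0086,1],[0,0,0,0,0.0078,0.0091,1],[0,0,0,0,0.0073,0.0096,1],[0,0,0,0,0.0067,0.01,1],[0,0,0,0,0.0061,0.0104,1],[0,0,0,0,0.0054,0.0107,1],[0,0,0,0,0.0042,0.011,1],[0,0,0,0,0.0041,0.0113,1],[0,0,0,0,0.0034,0.0115,1],[0,0,0,0,0.0027,0.0117,1],[0,0,0,0,0.002,0.0118,1],[0,0,0,0,0.0013,0.0099,1],[0,0,0,0,0.0006,0.007,1],[0,0,0,0,0,0.004,1],[0,0,0,0,0,0.002,1]]}}

```text
clock: 30.02
position: [517.1, -32.2, 44.0]
eef_rot: [3.129, -0.265, 0.0]
wrist_force: [0.8, -7.5, -0.7]
finger_gap: 0.102
grasp_force: 30.0
```

Emit:
{"op": "step_arm", "data": {"deltas": [[0,0,0,0,0,0.001,1],[0,0,0,0,0,0,1]]}}

```text
clock: 30.28
position: [517.0, -32.2, 43.0]
eef_rot: [3.129, -0.265, 0.0]
wrist_force: [0.8, -6.9, -1.0]
finger_gap: 0.104
grasp_force: 30.0
```

```bash
python3 -c "
from h import *
st();t=cam('side');w=cloud(t);m=np.zeros((400,640),bool);m[190:260,240:330]=1
G=np.einsum('ijk,kl->ijl',w[...,:2]-O,np.c_[GX,GY]);k=m&(abs(G[...,0])<100)&(G[...,1]<70)&(w[...,2]>70)&(w[...,2]<130)
for lo,hi in((-75,-50),(-10,10),(40,70)):
    q=k&(G[...,1]>lo)&(G[...,1]<hi)&(abs(G[...,0])<100);print(lo,q.sum(),np.median(w[q][:,2]).round(1))"
```

```text
t 30.27 gauge XY [-1.000e-01 -1.268e+02] z 43.0 yaw err 0.0003 tilt [ 0.0001 -0.001 ] gap 9.0 grasp 30.0 F [ 0.8 -6.9 -1. ]
-75 305 84.6
-10 152 83.8
40 455 84.0
```

Emit:
{"op": "step_arm", "data": {"deltas": [[0,0,0,0,0.0015,0.002,1],[0,0,0,0,0,0.001,1],[0,0,0,0,0,0,0.2],[0,0,0,0,0,0,0],[0,0,0,0,0,0,0],[0,0,0,0,0,0,0],[0,0,0,0,0,-0.02,0],[0,0,0,0,0,-0.03,0],[0,0,0,0,0,-0.03,0],[0,0,0,0,0,-0.03,0],[0,0,0,0,0.03,-0.02,0],[0,0,0,0,0.03,0,0],[0,0,0,0,0,0,0],[0,0,0,0,0,0,0]]}}

```text
clock: 32.08
position: [506.6, -90.8, 170.3]
eef_rot: [-3.13, 0.263, 0.001]
wrist_force: [1.1, 0.6, 0.6]
finger_gap: 0.497
grasp_force: 0.0
```

```bash
python3 -c "
from h import *
st();t=cam('side');cv2.imwrite('pics/i.png',cv2.resize(t['image'][100:300,180:380],(600,600),interpolation=cv2.INTER_CUBIC))"
```

```text
t 32.08 gauge XY [  -0.5 -186.2] z 170.3 yaw err 0.0017 tilt [-0.0003  0.0005] gap 43.3 grasp 0.0 F [1.1 0.6 0.6]
```

View pics/i.png

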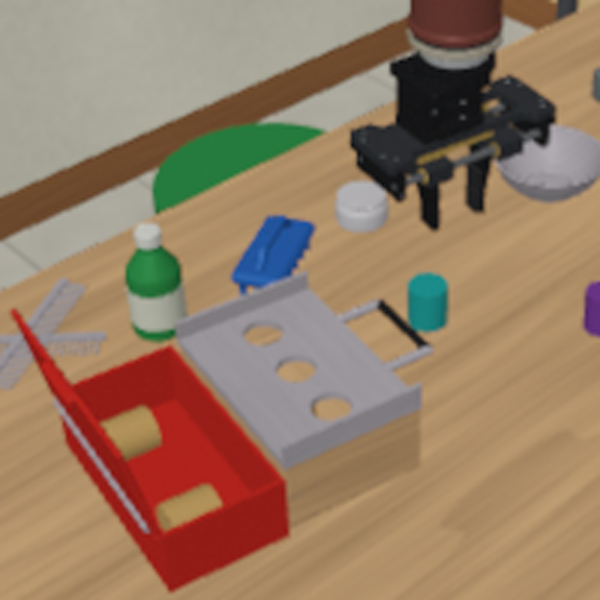

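The deck is flat on the box, both thick rolls lie in the canister at (133,432) and (190,507), and the gripper is clear of everything. I'll hand the job in.

```bash
python3 -c "
from cell import *
print(close_job())"
```

```text
the job is handed in; nothing more can be done
None
```

The job is handed in at about 32 s of the 72 s limit: the thin chew dropped into the wooden box, both thick chews slid into the red canister, and the deck is back down; no verdict was returned.

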